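# Stand up the tipped can and bottle in the bench-chemicals lane

### The arm

A 6-joint arm with a two-finger parallel gripper is mounted at the origin on the work surface. World frame = base frame: x ahead of the robot, y to its left, z up, the work surface at z = 0. Lengths are in m, angles in rad, forces in N, time in s.
With the tool pointing down it reaches from about 0.35 to 0.875 m from the base axis. Payload 4.2 kg.
Tool frame: the origin (TCP) lies between the finger pads; the fingertips stand env.nose_length ahead of it and the grasp point (between the pads) lies 6 mm ahead of it (env.nose_length is the distance from the TCP to the fingertips, in m); z points along the fingers, y is the direction in which the jaws open and shut (so a half turn about z gives the same grasp; the last joint's range is limited). The gripper opens to 87 mm and grips with 3 to 60 N. Pads are 19 mm wide; open, the fingers measure 117 mm over their backs; the gripper's body (75 mm by 190 mm) begins 51 mm behind the grasp point.
Start: joints at [1.437, 0.385, 0.008, 0, -1.194, -0.259], TCP at [0.239, 0.577, 0.248] pointing down, gripper open.
Joint ranges: [-3.14, 3.14], [-1.21, 2.06], [-1.07, 1.41], [-3.16, 2.05], [-2.99, -0.16], [-3.1, 3.1]. Speed limits (rad/s): [2.79, 2.79, 3.14, 3.14, 3.14, 3.14].

### API

Orientations are given as a unit quaternion [w, x, y, z].
In Python, from bench import env gives the robot as it stands.
- The arm moves only by the tool move_arm, never from a script. Its arguments are lists of equal length, an entry for each row: "hand": the finger opening in mm, from 0 to 87; "slide": the shift along the tool's x, y, z in mm, a list of three; "rot": the turn, a rotation vector about the tool's x, y, z in degrees, a list of three. In form: {"hand": [hand, ...], "slide": [[tx, ty, tz], ...], "rot": [[wx, wy, wz], ...]}. A call has 1 to 12 rows; each row shifts and turns the commanded pose from where the row before left it, along the tool's axes as they then stand; what a row does not reach is not made up. A row lasts 1/8 s, in which the tool goes at most 62.5 mm and 10.7 degrees, less where a joint would pass 70% of its speed; a pose out of reach is approached as far as the arm can. A call with a gripper value outside its range is refused whole. The fingers move at their own pace and stop on an object; "force" is the grip in N (left out, the last holds). Time passes only in rows, so rows that do not move let the fingers close. It gives the time, the measured TCP pose, the force and the opening at its end, in the units of the state.
- env.sense(): the state, without advancing time (a new reading comes with each control period).
- env.capture(name): name is "scene" or "top"; returns (picture, depth): 420x560x3 uint8, red, green, blue; 420x560 float32, m along the optical axis (not along the pixel's ray), 0 where there is no reading.
- env.get_calibration(name): a dict with "fx", "fy", "cx", "cy" (pixels), "rvec" (rotation vector, rad) and "tvec" (3), from world to camera coordinates, as OpenCV has them. Camera axes: x right, y down, z forward; pixel columns grow to the right and rows downward; lengths in m; the calibration is good to about 2 mm. A picture is of the moment at which its call begins. get_calibration takes no time and is no camera call.
- env.close_job(): hands the job in, once; it reports no verdict.
The state is a dict: "time": time; "joint_positions": joint angles; "joint_vel": joint speeds; "effort": joint torques, N m; "ee_pos": TCP position; "ee_rot": TCP orientation; "ft_force": force on the tool from outside, world axes, zero at the start; "torque": the same for the moment, N m; "finger_gap": finger opening in m.
Only numpy, scipy, OpenCV 4.12 (cv2) and the standard library are available. Lean on these libraries where they do the work, as an engineer would, in place of code of your own. Each camera call takes 0.05 s, during which the arm holds its last target.

### The job

The spray can and the dispensing bottle have been knocked over in the taped lane on the bench mat. Stand both upright on their feet between the two tape lines, one in each gap between the jars, setting them down gently rather than letting them drop; leave the three jars and the loose fan where they are.

Things in the scene. Friction and masses are not known exactly. Their poses are not given: they have to be found in the camera images.
- can_center (a point): Centre of the loose lying spray can: on its axis, 75 from the foot. Aluminium, white cap, 150 long, 0.15-0.31 kg, hardly rolls: four narrow flats. x axis: foot to cap (level at start, cap roughly away from the robot; straight up when standing). From the flat foot: body 52 dia to 112, cap 41 dia from 121 to 150. Centre height above the table: 29 lying on the mat, 78 standing.
- bottle_center (a point): Centre of the loose lying bottle: on its axis, 75 from the foot. White plastic, grey spout, 150 long, 0.14-0.28 kg, hardly rolls: four narrow flats. x axis: foot to spout (level at start, spout roughly away from the robot; straight up when standing). From the flat foot: body 52 dia to 98, cone to 24 dia at 113, collar 26 dia to 126, thin spout to 150. Centre height above the table: 29 lying on the mat, 78 standing.
- can: The same spray can (for the rules on its motion and touch); origin and axes as can_center.
- bottle: The same bottle (for the rules on its motion and touch); origin and axes as bottle_center.
- mat: Fixed blue bench mat, 260 (x) x 560 (y) x 3 thick; origin at the centre of its underside, z up. Two pale tape lines, 8 wide and flat, run along its y axis with centres at x = -56 and +56: the lane between them is 104 wide and its middle line is x = 0. Turned up to 0.22 rad from the robot's axes.
- jar_left: Jar at the +y end of the row: squat closed jar of white plastic with a black lid, 60 dia x 45 high, standing in the lane; its origin is the centre of its underside, z up, its y axis along the lane exactly as the mat's y axis. Bystander.
- jar_mid: Jar in the middle of the row: squat closed jar of white plastic with a black lid, 60 dia x 45 high, standing in the lane; its origin is the centre of its underside, z up, its y axis along the lane exactly as the mat's y axis. Bystander. The gaps to the two end jars are about 165 wide, jar to jar; one tipped container lies across the lane in each.
- jar_right: Jar at the -y end of the row: squat closed jar of white plastic with a black lid, 60 dia x 45 high, standing in the lane; its origin is the centre of its underside, z up, its y axis along the lane exactly as the mat's y axis. Bystander.
- fan: Loose black cooling fan, square frame 80 x 80 x 25 high, lying flat on the bench off the +y end of the mat; origin at the centre of its underside. Bystander.
Mind the look-alikes: they are no part of the job. What is shaped like the can but green, orange or pink is not meant.

How it is judged:
By the outcome, as a careful person would: the job done as asked, in the order asked, and still so for the second after the job is handed in, with the robot touching nothing.
It also fails if it takes over 64 s, if anything falls off the work surface, if the arm or the gripper's body presses on something with over 40 N, if the wrist force passes 120 N, or if a joint passes its speed limit or range.

## Working session

There is one attempt and no reset: what is moved stays moved. The work goes in short steps, Python scripts to look and compute and a tool call to move; the robot and the scene stay as the last step left them, time stands still between calls to the robot, and variables do not carry over. Pictures are saved under pics/ and viewed, and the job is handed in when it is done.

Besides the shell and the picture viewer there is one more tool, called after ">>>" by a JSON object that holds its "fn" and its "kwargs". move_arm: Moves the arm, as the interface text tells. Its arguments: {"type":"object","properties":{"hand":{"type":"array","items":{"type":"number"}},"slide":{"type":"array","items":{"type":"array","items":{"type":"number"}}},"rot":{"type":"array","items":{"type":"array","items":{"type":"number"}}},"force":{"type":"number"}},"required":["hand","slide","rot"]}

```bash
ls; mkdir -p pics
python3 - <<'E'
from bench import env
import cv2
for n in("scene","top"):
    p,d=env.capture(n); cv2.imwrite(f"pics/{n}0.png",p[:,:,::-1]); import numpy as np; np.save(f"{n}0.npy",d)
    print(env.get_calibration(n))
print(env.sense(), env.nose_length)
E
```

```text
pics
{'fx': 543.0760664195078, 'fy': 543.0760664195078, 'cx': 283.12859221524735, 'cy': 202.6439837262041, 'rvec': array([ 2.27448145,  1.41017148, -0.37077407]), 'tvec': array([-0.22646389, -0.39599603,  1.85739574])}
{'fx': 383.6804238157014, 'fy': 383.6804238157014, 'cx': 274.4079070204426, 'cy': 212.40990664131678, 'rvec': array([ 2.18288699, -2.21570564,  0.10510035]), 'tvec': array([-0.01098449,  0.53919314,  1.29780293])}
{'time': 0.1, 'joint_positions': array([ 1.43660770e+00,  3.85468649e-01,  6.77276164e-03, -3.80322374e-04,
       -1.19402833e+00, -2.58587680e-01]), 'joint_vel': array([-1.65782048e-04, -1.77980631e-03,  1.29699309e-03,  1.41754002e-03,
       -1.20379303e-03, -2.39959066e-05]), 'effort': array([ 2.10311418e-04, -3.91689956e+01,  1.87935680e+01,  4.23195407e+00,
        1.34444653e-02, -7.35291815e-05]), 'ee_pos': array([0.23903798, 0.57695475, 0.24658774]), 'ee_rot': array([ 9.73067084e-04,  9.80763588e-01, -1.95196883e-01, -1.16495472e-04]), 'ft_force': array([-0.17164801,  0.16131771, -0.49449441]), 'torque': array([ 0.00785119, -0.0381018 , -0.00023716]), 'finger_gap': 0.0867103037467786} 0.025
```

View pics/scene0.png

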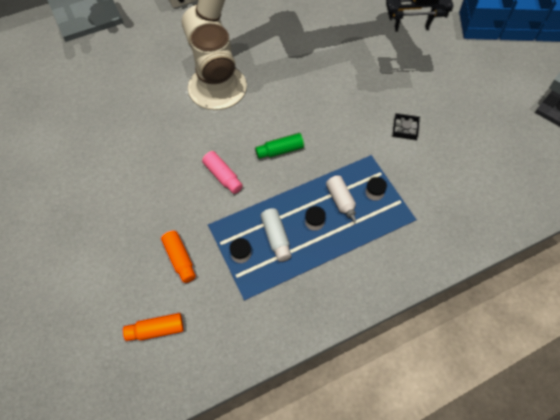

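View pics/top0.png

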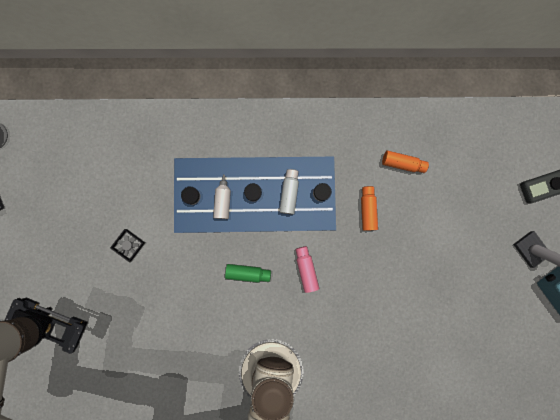

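The top view shows the bottle near (222,200) and the can near (289,192). The jars are at (190,195), (252,192) and (322,192), and both feet face the robot (image bottom). Next I'll measure them.

```bash
cat > h.py <<'E'
import numpy as np, cv2
from bench import env
def cal(n):
    c=env.get_calibration(n); R=cv2.Rodrigues(c["rvec"])[0]
    K=np.array([[c["fx"],0,c["cx"]],[0,c["fy"],c["cy"]],[0,0,1]]); return K,R,c["tvec"]
def ray(n,uv,z):
    K,R,t=cal(n); uv=np.atleast_2d(np.asarray(uv,float))
    d=np.c_[uv,np.ones(len(uv))]@np.linalg.inv(K).T@R; C=-R.T@t
    return C+d*((z-C[2])/d[:,2])[:,None]
def cloud(n,depth):
    K,R,t=cal(n); v,u=np.mgrid[:420,:560]
    p=np.stack([u,v,np.ones_like(u)],-1).astype(float)@np.linalg.inv(K).T*depth[...,None]
    return (p-t)@R
E
python3 - <<'E'
from h import *
for n in("top","scene"):
    im=cv2.imread(f"pics/{n}0.png").astype(int); d=np.load(f"{n}0.npy"); P=cloud(n,d)
    hsv=cv2.cvtColor(im.astype(np.uint8),cv2.COLOR_BGR2HSV).astype(int)
    mat=((hsv[...,0]>100)&(hsv[...,0]<118)&(hsv[...,1]>100)).astype(np.uint8)
    k,l,s,c=cv2.connectedComponentsWithStats(mat)
    q=ray(n,c[1:][s[1:,4]>800],.003)
    # biggest mat hull near centre
    best=None
    for i in range(1,k):
        if s[i,4]>500:
            w=ray(n,c[i],.003)[0]
            if .3<w[0]<.9 and abs(w[1])<.4: 
                best=(l==i)|(best if best is not None else False)
    ys,xs=np.nonzero(best); pts=ray(n,np.c_[xs,ys],.003)[:,:2]
    r=cv2.minAreaRect(pts.astype(np.float32)*1000); print(n,"mat",r)
    hull=cv2.fillConvexPoly(np.zeros((420,560),np.uint8),cv2.convexHull(np.c_[xs,ys].astype(np.int32)),1)>0
    print(" depth z on mat med",np.median(P[...,2][best]))
    for nm,m,z in(("dark",hull&(im.max(-1)<45),.048),("white",hull&(hsv[...,1]<90)&(im.max(-1)>110),.029)):
        m=cv2.morphologyEx(m.astype(np.uint8),cv2.MORPH_OPEN,np.ones((3,3)) )
        k,l,s,c=cv2.connectedComponentsWithStats(m)
        for i in range(1,k):
            if s[i,4]<60: continue
            y,x=np.nonzero(l==i); w=ray(n,np.c_[x,y],z)[:,:2]*1000
            print(" ",nm,s[i],c[i].round(1),w.mean(0).round(1),cv2.minAreaRect(w.astype(np.float32)), "zmax",np.percentile(P[...,2][l==i],[50,95]).round(4))
E
```

```text
Traceback (most recent call last):
ValueError: Calling nonzero on 0d arrays is not allowed. Use np.atleast_1d(scalar).nonzero() instead.
```

Run:
```python
from h import *
im=cv2.imread("pics/top0.png");hsv=cv2.cvtColor(im,cv2.COLOR_BGR2HSV)
for u,v in((180,165),(205,195),(222,205),(222,183),(289,192),(290,173),(252,192),(322,192),(252,199),(240,178)): print(u,v,im[v,u],hsv[v,u],ray("top",(u,v),.003)[0].round(3),cloud("top",np.load("top0.npy"))[v,u].round(4))
for n in("top","scene"):print(n,-cal(n)[1].T@cal(n)[2])
```

```text
180 165 [124  99  77] [106  97 124] [0.71  0.306 0.003] [0.7092 0.3056 0.0068]
205 195 [132 104  82] [107  97 132] [0.604 0.22  0.003] [ 0.6045  0.221  -0.0019]
222 205 [215 221 220] [ 35   7 221] [0.568 0.162 0.003] [0.5638 0.1562 0.0535]
222 183 [120 123 124] [ 23   8 124] [0.645 0.161 0.003] [0.6394 0.157  0.0421]
289 192 [222 223 221] [ 75   2 223] [ 0.611 -0.072  0.003] [ 0.6042 -0.0679  0.0564]
290 173 [192 201 209] [ 16  21 209] [ 0.678 -0.076  0.003] [ 0.6694 -0.0729  0.0504]
252 192 [43 43 44] [ 0  6 44] [0.612 0.057 0.003] [0.6069 0.0561 0.0471]
322 192 [45 47 47] [30 11 47] [ 0.609 -0.187  0.003] [ 0.6032 -0.1793  0.0533]
252 199 [40 40 41] [ 0  6 41] [0.588 0.058 0.003] [0.5834 0.0564 0.0458]
240 178 [221 224 223] [ 40   3 224] [0.662 0.099 0.003] [ 0.6626  0.0989 -0.0012]
top [0.44900839 0.01706809 1.33163151]
scene [ 1.23070146 -0.36243428  1.41846149]
```

```bash
cat > meas.py <<'E'
from h import *
def meas(n,im,d,verbose=True):
    P=cloud(n,d); hsv=cv2.cvtColor(im,cv2.COLOR_BGR2HSV).astype(int); mx=im.max(-1).astype(int)
    roi=(P[...,0]>.42)&(P[...,0]<.8)&(abs(P[...,1]-.06)<.34)
    mat=roi&(abs(hsv[...,0]-108)<10)&(hsv[...,1]>75)
    y,x=np.nonzero(mat); r=cv2.minAreaRect((ray(n,np.c_[x,y],.003)[:,:2]*1000).astype(np.float32)); print(n,"mat",r)
    tape=roi&(hsv[...,1]<60)&(mx>150)&(P[...,2]<.012)
    white=roi&(hsv[...,1]<60)&(mx>90)&(P[...,2]>.018)
    dark=roi&(mx<70)&(P[...,2]>.03)
    for nm,m,z,mi in(("dark",dark,.048,60),("white",white,.029,100),("tape",tape,.003,40)):
        k,l,s,c=cv2.connectedComponentsWithStats(m.astype(np.uint8))
        for i in range(1,k):
            if s[i,4]<mi: continue
            yy,xx=np.nonzero(l==i); w=ray(n,np.c_[xx,yy],z)[:,:2]*1000
            r=cv2.minAreaRect(w.astype(np.float32)); mu=w.mean(0); e,V=np.linalg.eigh(np.cov((w-mu).T)); a=V[:,1]*np.sign(V[0,1])
            t=(w-mu)@a
            print(" ",nm,s[i],mu.round(1),"rect",np.round(r[0],1),np.round(r[1],1),round(r[2],1),"axis deg",np.degrees(np.arctan2(a[1],a[0])).round(1),"ends",(mu+a*t.min()).round(1),(mu+a*t.max()).round(1),"z",np.median(P[...,2][l==i]).round(4))
if __name__=="__main__":
    for n in("top","scene"): meas(n,cv2.imread(f"pics/{n}0.png"),np.load(f"{n}0.npy"))
E
python3 meas.py
```

```text
top mat ((606.1004638671875, 48.813995361328125), (257.7934875488281, 556.66796875), 0.048656757920980453)
  dark [244 183  18  18 241] [607.2  54.8] rect [607.6  55.1] [57.2 54.8] 44.1 axis deg 23.7 ends [579.7  42.7] [633.7  66.4] z 0.048
  dark [314 183  17  18 239] [ 604.8 -179.9] rect [ 605.5 -180.2] [54.3 57.9] 88.7 axis deg -39.6 ends [ 581.7 -160.9] [ 627.3 -198.6] z 0.0481
  dark [181 187  19  18 253] [598.9 264.1] rect [599.3 263.3] [57.1 56.5] 44.8 axis deg 70.6 ends [588.8 235.5] [609.2 293.5] z 0.0481
  white [280 169  19  46 624] [607.8 -70.9] rect [611.3 -71.3] [ 51.  153.6] 81.3 axis deg -8.5 ends [535.2 -60.1] [687.2 -82.7] z 0.0502
  white [213 175  18  44 533] [581.8 159.5] rect [595.5 158.4] [ 52.1 147.1] 85.7 axis deg -3.7 ends [522.  163.4] [668.9 154. ] z 0.05
  tape [177 177  45   4 116] [662.8 235.2] rect [662.8 240.7] [  8.9 152.3] 0.7 axis deg -89.5 ends [662.1 316.8] [663.5 164.5] z 0.0038
  tape [225 176  60   4 191] [662.4  42.9] rect [663.1  47.9] [205.7  10.6] 89.3 axis deg -89.7 ends [661.9 150.7] [662.8 -55. ] z 0.0038
  tape [298 176  34   3 102] [ 
[... 1617 characters left out ...]
7
  tape [280 195  51  24 199] [549.6  51.8] rect [549.5  53.7] [168.9  12.2] 90.0 axis deg -90.0 ends [549.6 138.1] [549.6 -30.8] z 0.0032
  tape [355 200  46  23 184] [661.7 238.9] rect [661.6 238. ] [ 12.2 157.1] 0.0 axis deg -89.8 ends [661.4 316.6] [662.  159.5] z 0.0039
  tape [290 222  64  31 263] [661.6  46.8] rect [661.6  50.2] [ 11.9 208.1] 0.1 axis deg -89.8 ends [661.3 154.2] [661.9 -53.9] z 0.0029
  tape [220 224  44  21 172] [ 549.5 -155.5] rect [ 549.5 -154.3] [137.2  12. ] 90.0 axis deg 89.9 ends [ 549.4 -223. ] [549.6 -85.7] z 0.0038
  tape [236 257  41  21 173] [ 661.7 -160.9] rect [ 661.6 -160.4] [125.1  12.1] 90.0 axis deg -89.9 ends [661.6 -97.9] [ 661.7 -223. ] z 0.0032
```

```bash
cat > plan.py <<'E'
from h import *
from scipy.spatial.transform import Rotation as Ro
import sys
def q2R(q): return Ro.from_quat([q[1],q[2],q[3],q[0]])
def pose(az,t):
    # heading az deg; t = tilt back deg (tool z toward robot); t=-90 horizontal forward
    a,t=np.radians(az),np.radians(t)
    h=np.array([np.cos(a),np.sin(a),0]); z=-np.sin(t)*h-np.cos(t)*np.array([0,0,1.])
    y=np.array([np.sin(a),-np.cos(a),0]); return Ro.from_matrix(np.c_[np.cross(y,z),y,z])
def cur():
    s=env.sense(); R=q2R(s["ee_rot"]); return s["ee_pos"]+R.apply([0,0,.006]),R,s
def go(p0,R0,p1,R1,n,vmax=55):
    """grasp point p (m): n rows; returns slides(mm) and rot(deg), rounded, and final actual pose"""
    rv=(R0.inv()*R1).as_rotvec()/n; rd=np.round(np.degrees(rv),1)
    n=max(n,1); T0=p0-R0.apply([0,0,.006]); S=[];W=[]
    p=T0;R=R0
    for i in range(1,n+1):
        Rn=R*Ro.from_rotvec(np.radians(rd))
        g=p0+(p1-p0)*i/n; tgt=g-Rn.apply([0,0,.006])
        s=np.round(R.inv().apply(tgt-p)*1000); p=p+R.apply(s/1000); R=Rn
        S.append(s.astype(int).tolist()); W.append(rd.tolist())
    pg=p+R.apply([0,0,.006])
    print("slide",S);print("rot",W); print("max",max(np.linalg.norm(S,axis=1)),np.linalg.norm(rd),"end",pg.round(4))
    return pg,R
def show():
    p,R,s=cur(); M=R.as_matrix(); z=M[:,2]; x=M[:,0]; y=M[:,1]
    print("t",s["time"],"grasp",p.round(4),"az",np.degrees(np.arctan2(-y[0]*-1,-y[1])).round(1),"pitchdown",np.degrees(np.arcsin(-z[2])).round(1),"z",z.round(3),"y",y.round(3),"gap",s["finger_gap"].round(4),"F",s["ft_force"].round(1),"q",s["joint_positions"].round(3))
E
python3 - <<'E'
from plan import *
p,R,s=cur(); show()
p,R=go(p,R,np.array([.59,.16,.20]),pose(14,0),9)
p,R=go(p,R,np.array([.59,.16,.15]),pose(14,-55),6)
E
```

```text
Traceback (most recent call last):
  File "plan.py", line 27, in show
    print("t",s["time"],"grasp",p.round(4),"az",np.degrees(np.arctan2(-y[0]*-1,-y[1])).round(1),"pitchdown",np.degrees(np.arcsin(-z[2])).round(1),"z",z.round(3),"y",y.round(3),"gap",s["finger_gap"].round(4),"F",s["ft_force"].round(1),"q",s["joint_positions"].round(3))
                                                                                                                                                                                      ^^^^^^^^^^^^^^^^^^^^^
AttributeError: 'float' object has no attribute 'round'
```

```bash
sed -i 's/s\["finger_gap"\].round(4)/round(s["finger_gap"],4)/; s/-y\[0\]\*-1/y[0]/' plan.py
python3 - <<'E'
from plan import *
p,R,s=cur(); show()
p,R=go(p,R,np.array([.59,.16,.20]),pose(14,0),10)
p,R=go(p,R,np.array([.59,.16,.15]),pose(14,-55),6)
E
```

```text
t 0.1 grasp [0.239  0.5769 0.2406] az -22.5 pitchdown 89.9 z [-0.001 -0.002 -1.   ] y [-0.383 -0.924  0.002] gap 0.0867 F [-0.2  0.2 -0.5] q [ 1.437  0.385  0.007 -0.    -1.194 -0.259]
slide [[48, 25, 4], [47, 28, 4], [45, 31, 4], [42, 34, 4], [41, 37, 5], [38, 39, 4], [35, 41, 4], [33, 44, 4], [29, 46, 4], [27, 47, 4]]
rot [[0.0, 0.0, -3.7], [0.0, 0.0, -3.7], [0.0, 0.0, -3.7], [0.0, 0.0, -3.7], [0.0, 0.0, -3.7], [0.0, 0.0, -3.7], [0.0, 0.0, -3.7], [0.0, 0.0, -3.7], [0.0, 0.0, -3.7], [0.0, 0.0, -3.7]]
max 55.452682532047085 3.7 end [0.59   0.1604 0.2002]
slide [[-1, 0, 8], [-2, 0, 9], [-4, 0, 8], [-5, 0, 7], [-6, 0, 7], [-7, 0, 6]]
rot [[-0.0, 9.2, 0.1], [-0.0, 9.2, 0.1], [-0.0, 9.2, 0.1], [-0.0, 9.2, 0.1], [-0.0, 9.2, 0.1], [-0.0, 9.2, 0.1]]
max 9.219544457292887 9.200543462209176 end [0.5897 0.1603 0.1497]
```

>>> {"fn": "move_arm", "kwargs": {"hand": [87, 87, 87, 87, 87, 87, 87, 87, 87, 87, 87], "slide": [[48, 25, 4], [47, 28, 4], [45, 31, 4], [42, 34, 4], [41, 37, 5], [38, 39, 4], [35, 41, 4], [33, 44, 4], [29, 46, 4], [27, 47, 4], [0, 0, 0]], "rot": [[0, 0, -3.7], [0, 0, -3.7], [0, 0, -3.7], [0, 0, -3.7], [0, 0, -3.7], [0, 0, -3.7], [0, 0, -3.7], [0, 0, -3.7], [0, 0, -3.7], [0, 0, -3.7], [0, 0, 0]]}}

```text
time: 1.48
ee_pos: [0.5914, 0.1579, 0.2051]
ee_rot: [0.0, 0.992, 0.124, -0.001]
ft_force: [0.2, 0.6, 0.1]
finger_gap: 0.0869
```

>>> {"fn": "move_arm", "kwargs": {"hand": [87, 87, 87, 87, 87, 87, 87, 87], "slide": [[-1, 0, 8], [-2, 0, 9], [-4, 0, 8], [-5, 0, 7], [-6, 0, 7], [-7, 0, 6], [0, 0, 0], [0, 0, 0]], "rot": [[0, 9.2, 0], [0, 9.2, 0], [0, 9.2, 0], [0, 9.2, 0], [0, 9.2, 0], [0, 9.2, 0], [0, 0, 0], [0, 0, 0]]}}

```text
time: 2.48
ee_pos: [0.625, 0.1486, 0.2405]
ee_rot: [0.012, 0.948, 0.1, 0.302]
ft_force: [0.3, -0.2, -0.9]
finger_gap: 0.0869
```

Run:
```python
from plan import *
show()
```

```text
t 2.475 grasp [0.6285 0.1489 0.2356] az 10.5 pitchdown 54.8 z [ 0.575  0.038 -0.817] y [ 0.182 -0.98   0.082] gap 0.0869 F [ 0.3 -0.2 -0.9] q [ 0.385  0.187 -0.738  1.277 -0.19   0.178]
```

```bash
cat > fk.py <<'E'
import numpy as np
from scipy.spatial.transform import Rotation as Ro
def rx(a):return Ro.from_rotvec([a,0,0])
def ry(a):return Ro.from_rotvec([0,a,0])
def rz(a):return Ro.from_rotvec([0,0,a])
B=Ro.from_matrix(np.array([[0,0,1],[0,-1,0],[1,0,0.]]))  # tool z=local x, y=-y
def rot(q,s4,s6,off=0): return rz(q[0])*ry(q[1]-q[2])*rx(s4*q[3])*ry(-q[4])*rx(s6*q[5]+off)*B
E
python3 - <<'E'
from fk import *
Q=[[1.4366,.38547,.00677,-.00038,-1.19403,-.25859],[0.385,0.187,-0.738,1.277,-0.19,0.178]]
E=[[9.73e-4,.98076,-.195197,-1.165e-4],[0.012,0.948,0.1,0.302]]
for s4 in(1,-1):
  for s6 in(1,-1):
    for off in(0,np.pi/2,-np.pi/2,np.pi):
      e=[(Ro.from_quat([w[1],w[2],w[3],w[0]]).inv()*rot(q,s4,s6,off)).magnitude() for q,w in zip(Q,E)]
      print(s4,s6,round(off,2),np.round(e,3))
E
```

```text
1 1 0 [2.088 1.372]
1 1 1.57 [0.517 2.905]
1 1 -1.57 [2.624 0.435]
1 1 3.14 [1.053 1.837]
1 -1 0 [1.571 1.035]
1 -1 1.57 [1.000e-03 2.555e+00]
1 -1 -1.57 [3.141 0.696]
1 -1 3.14 [1.571 2.184]
-1 1 0 [2.088 1.213]
-1 1 1.57 [0.517 0.358]
-1 1 -1.57 [2.624 2.784]
-1 1 3.14 [1.054 1.928]
-1 -1 0 [1.571 1.569]
-1 -1 1.57 [0.    0.002]
-1 -1 -1.57 [3.142 3.14 ]
-1 -1 3.14 [1.571 1.572]
```

Run:
```python
from plan import *
p,R,s=cur()
p,R=go(p,R,np.array([.6015,.158,.14]),pose(-4.5,20),7)
```

```text
slide [[-10, -3, 9], [-8, -3, 10], [-7, -2, 12], [-6, -2, 13], [-4, -1, 13], [-2, -1, 14], [0, -1, 14]]
rot [[0.4, -7.9, 2.3], [0.4, -7.9, 2.3], [0.4, -7.9, 2.3], [0.4, -7.9, 2.3], [0.4, -7.9, 2.3], [0.4, -7.9, 2.3], [0.4, -7.9, 2.3]]
max 14.45683229480096 8.23771813064759 end [0.6013 0.1577 0.1405]
```

>>> {"fn": "move_arm", "kwargs": {"hand": [87, 87, 87, 87, 87, 87, 87, 87], "slide": [[-10, -3, 9], [-8, -3, 10], [-7, -2, 12], [-6, -2, 13], [-4, -1, 13], [-2, -1, 14], [0, -1, 14], [0, 0, 0]], "rot": [[0.4, -7.9, 2.3], [0.4, -7.9, 2.3], [0.4, -7.9, 2.3], [0.4, -7.9, 2.3], [0.4, -7.9, 2.3], [0.4, -7.9, 2.3], [0.4, -7.9, 2.3], [0, 0, 0]]}}

```text
time: 3.48
ee_pos: [0.6479, 0.1311, 0.1748]
ee_rot: [0.012, 0.997, -0.034, -0.063]
ft_force: [0.1, 0.0, 0.0]
finger_gap: 0.087
```

Run:
```python
from plan import *
show()
from fk import *
from scipy.optimize import least_squares
s=env.sense()
print(s["ee_pos"])
D=[([1.43660770,.385468649,.00677276,-.00038,-1.19402833,-.25858768],[0.23903798,0.57695475,0.24658774]),([0.385,0.187,-0.738,1.277,-0.19,0.178],[0.625, 0.1486, 0.2405]),(s["joint_positions"],s["ee_pos"])]
def f(k,q):
    a1,d1,L2,L4,a3,Lt=k
    return rz(q[0]).apply(np.array([a1,0,d1])+ry(q[1]).apply([0,0,L2])+ry(q[1]-q[2]).apply([L4,0,a3]))+rot(q,-1,-1,np.pi/2).apply([0,0,Lt])
r=least_squares(lambda k:np.concatenate([f(k,q)-p for q,p in D]),[0,.35,.35,.35,.05,.2])
print(r.x.round(4),np.abs(r.fun).max(),np.linalg.svd(r.jac)[1].round(3))
```

```text
t 3.475 grasp [0.6471 0.131  0.1689] az -3.8 pitchdown 82.6 z [-0.127 -0.019 -0.992] y [-0.067 -0.997  0.028] gap 0.087 F [0.1 0.  0. ] q [ 0.428  0.559  0.118 -0.037 -1.254  1.088]
[0.64788181 0.13114228 0.17484764]
[0.1534 0.1003 0.6177 0.2201 0.032  0.3805] 0.15873152451029515 [3.334 2.503 0.687 0.367 0.095 0.075]
```

```bash
cat >> fk.py <<'E'
S=-1;O=np.pi/2
def fpos(k,q):
    a1,b,d1,L2,L4,a3,Lt=k
    return rz(q[0]).apply(np.array([a1,b,d1])+ry(q[1]).apply([0,0,L2])+ry(q[1]-q[2]).apply([L4,0,a3]))+rot(q,-1,-1,O).apply([0,0,Lt])
E
python3 - <<'E'
from plan import *
from fk import *
from scipy.optimize import least_squares
s=env.sense()
D=[([1.43660770,.385468649,.00677276,-.00038,-1.19402833,-.25858768],[0.23903798,0.57695475,0.24658774]),([0.385,0.187,-0.738,1.277,-0.19,0.178],[0.625, 0.1486, 0.2405]),(s["joint_positions"],s["ee_pos"])]
r=least_squares(lambda k:np.concatenate([fpos(k,q)-p for q,p in D]),[0,-.16,.35,.35,.35,.05,.2])
print(r.x.round(4),np.abs(r.fun).max(),np.linalg.svd(r.jac)[1].round(3))
E
```

```text
[ 0.6558 -0.1425 -0.3923  0.2091 -0.2327  0.1975 -0.1459] 0.03286391241200451 [3.334 2.503 1.733 0.684 0.367 0.088 0.074]
```

```bash
cat >> fk.py <<'E'
def fg(k,q):
    u=ry(-q[4]).apply([k[9],0,0])+[0,k[7],k[8]]
    u=rx(-q[3]).apply(u)+[k[5],0,k[6]]
    u=ry(q[1]-q[2]).apply(u)
    return rz(q[0]).apply(u+ry(q[1]).apply([k[3],0,k[4]])+k[:3])
E
python3 - <<'E'
from plan import *
import json
s=env.sense()
D=[([1.43660770,.385468649,.00677276,-.00038,-1.19402833,-.25858768],[0.23903798,0.57695475,0.24658774]),([0.385,0.187,-0.738,1.277,-0.19,0.178],[0.625, 0.1486, 0.2405]),(s["joint_positions"].tolist(),s["ee_pos"].tolist())]
json.dump(D,open("D.json","w"))
p,R,s=cur()
p,R=go(p,R,np.array([.6015,.158,.14]),pose(-4.5,20),3)
E
```

```text
slide [[-14, -8, 11], [-13, -8, 13], [-12, -8, 13]]
rot [[0.6, -4.3, 0.1], [0.6, -4.3, 0.1], [0.6, -4.3, 0.1]]
max 20.049937655763422 4.342810150121693 end [0.6019 0.158  0.1402]
```

>>> {"fn": "move_arm", "kwargs": {"hand": [87, 87, 87, 87], "slide": [[-14, -8, 11], [-13, -8, 13], [-12, -8, 13], [0, 0, 0]], "rot": [[0.6, -4.3, 0.1], [0.6, -4.3, 0.1], [0.6, -4.3, 0.1], [0, 0, 0]]}}

```text
time: 3.98
ee_pos: [0.6029, 0.1573, 0.1487]
ee_rot: [-0.007, 0.984, -0.038, -0.172]
ft_force: [-0.2, -1.1, 1.2]
finger_gap: 0.0869
```

```bash
cat > addd.py <<'E'
from plan import *
import json
from fk import *
from scipy.optimize import least_squares
D=json.load(open("D.json")); s=env.sense(); D.append((s["joint_positions"].tolist(),s["ee_pos"].tolist())); json.dump(D,open("D.json","w"))
show()
r=least_squares(lambda k:np.concatenate([fg(k,q)-p for q,p in D]+[1e-3*k]),[0,-.16,.35,0,.35,.35,.05,0,0,.2])
print(r.x.round(4),np.abs(r.fun).max(),np.linalg.svd(r.jac)[1].round(3)); np.save("k.npy",r.x)
E
python3 addd.py
```

```text
t 3.975 grasp [0.6009 0.1575 0.1431] az -4.5 pitchdown 70.2 z [-0.338  0.027 -0.941] y [-0.078 -0.997 -0.001] gap 0.0869 F [-0.2 -1.1  1.2] q [ 0.434  0.619  0.171 -0.169 -1.429  1.109]
[-3.000e-04  1.000e-04  1.605e-01 -2.000e-04  5.648e-01  4.222e-01
  2.000e-04 -1.598e-01  1.000e-04  2.815e-01] 0.0005647891585320251 [4.241 3.497 2.707 1.031 0.997 0.61  0.114 0.101 0.071 0.027]
```

```bash
cat > ik.py <<'E'
from plan import *
from fk import *
from scipy.optimize import least_squares
k=np.array([0,0,.1605,0,.565,.422,0,-.16,0,.2815])
lo=np.array([-3.14,-1.21,-1.07,-3.16,-2.99,-3.1])+.02; hi=np.array([3.14,2.06,1.41,2.05,-.16,3.1])-.02
def pts(q):
    b=rz(q[0]); sh=np.array([0,0,k[2]]); el=sh+b.apply(ry(q[1]).apply([0,0,k[4]]))
    F=b*ry(q[1]-q[2]); w=el+F.apply([k[5],0,0]); w2=w+(F*rx(-q[3])).apply([0,k[7],0]); return el,w,w2
def ik(g,R,q0):
    tgt=np.asarray(g)-R.apply([0,0,.006])
    f=lambda q:np.r_[(fg(k,q)-tgt)*5,(R.inv()*rot(q,-1,-1,O)).as_rotvec()]
    r=least_squares(f,np.clip(q0,lo+1e-6,hi-1e-6),bounds=(lo,hi)); return r.x,np.abs(r.fun).max()
E
cat > s.py <<'E'
from ik import *
rng=np.random.default_rng(0)
for name,g in(("bottle",(.606,.157,.085)),("can",(.606,-.0645,.09))):
  for t in(10,20,30):
    for az in(-80,-60,-40,-20,0,20,40,60,80):
      sols=[]
      for _ in range(14):
        q,e=ik(g,pose(az,t-90),rng.uniform(lo,hi))
        if e<1e-3 and not any(np.abs(q-x).max()<.05 for x in sols): sols.append(q)
      for q in sols: print(name,t,az,q.round(2),"el,w,w2 z",np.round([x[2] for x in pts(q)],2))
E
timeout 500 python3 s.py
```

```text
bottle 10 -80 [ 0.8   0.93 -0.34  0.92 -1.58 -1.33] el,w,w2 z [0.5  0.1  0.13]
bottle 10 -60 [ 0.78  0.83 -0.64  1.29 -1.42 -1.48] el,w,w2 z [0.54 0.12 0.13]
bottle 10 -40 [ 0.64  0.77 -0.88  1.81 -1.41 -1.65] el,w,w2 z [0.57 0.15 0.13]
bottle 10 0 [-0.01  0.82 -0.97 -3.13 -1.61 -1.57] el,w,w2 z [0.55 0.13 0.13]
bottle 10 20 [-0.22  0.79 -0.77 -2.57 -1.39 -1.57] el,w,w2 z [0.56 0.14 0.13]
bottle 10 40 [-0.27  0.74 -0.51 -2.1  -1.22 -1.85] el,w,w2 z [0.58 0.18 0.13]
bottle 10 60 [-0.24  0.74 -0.27 -1.72 -1.27 -2.13] el,w,w2 z [0.58 0.22 0.13]
bottle 10 80 [-0.18  0.8  -0.04 -1.45 -1.45 -2.31] el,w,w2 z [0.55 0.24 0.13]
bottle 20 -80 [ 0.79  0.85 -0.35  0.88 -1.45 -1.27] el,w,w2 z [0.53 0.14 0.18]
bottle 20 -60 [ 0.77  0.75 -0.64  1.27 -1.27 -1.39] el,w,w2 z [0.57 0.16 0.18]
bottle 20 -40 [ 0.62  0.67 -0.88  1.82 -1.22 -1.55] el,w,w2 z [0.6  0.18 0.18]
bottle 20 0 [-0.01  0.67 -0.94 -3.13 -1.25 -1.57] el,w,w2 z [0.61 0.18 0.18]
bottle 20 20 [-0.2   0.64 -0.73 -2.54 -1.05 -1.69] el,w,w2 z [0.61 0.2  0.18]
bottle 20 40 [-0.21  0.61 -0.47 -2.01 -0.96 -2.04] el,w,w2 z [0.62 0.25 0.18]
bott
[... 1883 characters left out ...]
w,w2 z [0.59 0.3  0.19]
can 20 80 [-0.43  0.78  0.13 -1.14 -1.55 -2.45] el,w,w2 z [0.56 0.3  0.19]
can 30 -80 [ 0.4   0.65 -0.68  1.22 -1.12 -1.31] el,w,w2 z [0.61 0.2  0.23]
can 30 -60 [ 0.23  0.57 -0.9   1.8  -1.02 -1.45] el,w,w2 z [0.64 0.22 0.23]
can 30 -20 [-0.39  0.52 -0.9  -3.1  -0.89 -1.58] el,w,w2 z [0.65 0.23 0.23]
can 30 0 [-0.51  0.48 -0.65 -2.41 -0.69 -1.9 ] el,w,w2 z [0.66 0.28 0.23]
can 30 20 [-0.48  0.48 -0.42 -1.81 -0.71 -2.34] el,w,w2 z [0.66 0.33 0.23]
can 30 40 [-0.45  0.54 -0.26 -1.45 -0.92 -2.5 ] el,w,w2 z [0.65 0.35 0.23]
can 30 60 [-0.42  0.62 -0.08 -1.21 -1.17 -2.54] el,w,w2 z [0.62 0.35 0.23]
can 30 80 [-0.37  0.71  0.1  -1.03 -1.43 -2.52] el,w,w2 z [0.59 0.35 0.23]
```

Run:
```python
from plan import *
p,R,s=cur()
p,R=go(p,R,np.array([.6015,.158,.033]),pose(-4.5,25),6)
```

```text
slide [[6, 0, 17], [7, 0, 17], [7, 0, 17], [7, 0, 17], [8, 0, 17], [7, -1, 17]]
rot [[-0.0, -0.9, 0.0], [-0.0, -0.9, 0.0], [-0.0, -0.9, 0.0], [-0.0, -0.9, 0.0], [-0.0, -0.9, 0.0], [-0.0, -0.9, 0.0]]
max 18.788294228055936 0.9 end [0.601  0.1585 0.033 ]
```

>>> {"fn": "move_arm", "kwargs": {"hand": [87, 87, 87, 87, 87, 87, 87], "slide": [[6, 0, 17], [7, 0, 17], [7, 0, 17], [7, 0, 17], [8, 0, 17], [7, -1, 17], [0, 0, 0]], "rot": [[0, -0.9, 0], [0, -0.9, 0], [0, -0.9, 0], [0, -0.9, 0], [0, -0.9, 0], [0, -0.9, 0], [0, 0, 0]]}}

```text
time: 4.85
ee_pos: [0.6039, 0.1566, 0.0369]
ee_rot: [-0.008, 0.975, -0.039, -0.22]
ft_force: [-1.0, -0.5, -0.8]
finger_gap: 0.0868
```

```bash
python3 addd.py
python3 - <<'E'
from h import *
for n in("top","scene"):
    p,d=env.capture(n); cv2.imwrite(f"pics/{n}1.png",p[:,:,::-1])
a=cv2.imread("pics/top1.png")[120:260,140:360];b=cv2.imread("pics/scene1.png")[130:300,200:440]
cv2.imwrite("pics/c1.png",np.vstack([cv2.resize(a,(500,318)),cv2.resize(b,(500,280))[:280]]))
E
```

```text
t 4.85 grasp [0.6013 0.1568 0.0314] az -4.6 pitchdown 64.6 z [-0.428  0.032 -0.903] y [-0.08  -0.997  0.002] gap 0.0868 F [-1.  -0.5 -0.8] q [ 0.414  0.78   0.164 -0.208 -1.355  1.162]
[-1.000e-04  0.000e+00  1.606e-01 -2.000e-04  5.648e-01  4.221e-01
  1.000e-04 -1.598e-01  2.000e-04  2.815e-01] 0.0005647705729086146 [4.776 3.891 3.044 1.102 1.032 0.654 0.19  0.183 0.089 0.05 ]
```

View pics/c1.png

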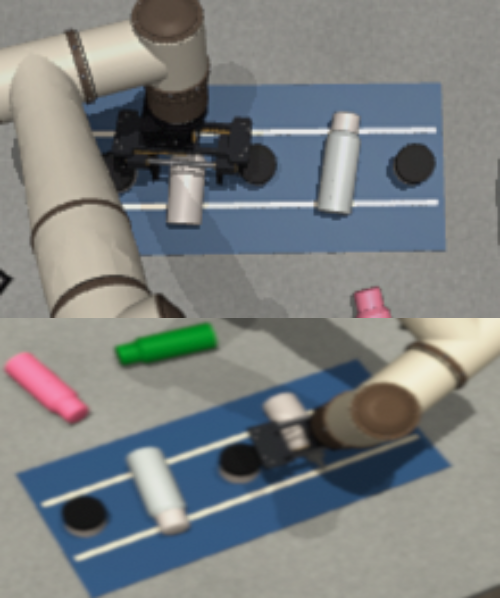

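The crop shows the open fingers straddling the bottle's body, clear of the jars on both sides, with no contact force. I'm closing the gripper.

>>> {"fn": "move_arm", "kwargs": {"hand": [45, 45, 45, 45, 45, 45, 45], "slide": [[0, 0, 0], [0, 0, 0], [0, 0, 0], [0, 0, 0], [0, 0, 0], [0, 0, 0], [0, 0, 0]], "rot": [[0, 0, 0], [0, 0, 0], [0, 0, 0], [0, 0, 0], [0, 0, 0], [0, 0, 0], [0, 0, 0]], "force": 25}}

```text
time: 5.82
ee_pos: [0.6049, 0.1568, 0.0395]
ee_rot: [-0.008, 0.975, -0.039, -0.218]
ft_force: [0.0, -0.9, 1.6]
finger_gap: 0.0516
```

```bash
cat > transit.py <<'E'
from ik import *
def transit(g0,R0,q0,g1,R1,qseed,maxdeg=9.5,maxmm=50,qmax=0.2,s=80):
    qa,ea=ik(g0,R0,q0); qb,eb=ik(g1,R1,qseed); print("ik",ea,eb,qa.round(2),qb.round(2))
    F=lambda q:(fg(k,q),rot(q,-1,-1,O))
    n=10
    while True:
        P=[F(qa+(qb-qa)*i/n) for i in range(n+1)]
        d=[np.degrees((P[i][1].inv()*P[i+1][1]).magnitude()) for i in range(n)]; m=[np.linalg.norm(P[i+1][0]-P[i][0])*1e3 for i in range(n)]
        if max(d)<maxdeg and max(m)<maxmm and np.abs(qb-qa).max()/n<qmax: break
        n+=1
    p,R=P[0]; S=[];W=[]; ax=R0.inv()
    for i in range(1,n+1):
        w=np.round(np.degrees((R.inv()*P[i][1]).as_rotvec()),1); sl=np.round(R.inv().apply(P[i][0]-p)*1000)
        p=p+R.apply(sl/1000); R=R*Ro.from_rotvec(np.radians(w)); S.append(sl.astype(int).tolist()); W.append(w.tolist())
        g=p+R.apply([0,0,.006])
        # object axis in tool: 
        oa=R.apply(R0.inv().apply(OBJ)); foot=g-oa*s/1000; print(i,"g",g.round(3),"foot",foot.round(3),"w2/w z",np.round([x[2] for x in pts(qa+(qb-qa)*i/n)],2))
    for a in range(0,n,11):
        print("slide",S[a:a+11]);print("rot",W[a:a+11])
E
python3 - <<'E'
import transit as T
from transit import *
p,R,s=cur(); show()
T.OBJ=np.array([np.cos(np.radians(-4.6)),np.sin(np.radians(-4.6)),0])
p2,R2=go(p,R,np.array([p[0]-.02,p[1],.22]),R,4)
for az in(40,60):
    T.transit(p2,R2,s["joint_positions"],(.60,.155,.16),pose(az,25-90),[-.1,.5,-.3,-1.7,-.8,-2.3])
E
```

```text
t 5.825 grasp [0.6024 0.157  0.0341] az -4.6 pitchdown 64.8 z [-0.424  0.033 -0.905] y [-0.079 -0.997  0.001] gap 0.0516 F [ 0.  -0.9  1.6] q [ 0.414  0.777  0.165 -0.207 -1.356  1.162]
slide [[-24, 0, -40], [-25, 1, -40], [-24, 0, -40], [-24, 1, -40]]
rot [[0.0, 0.0, 0.0], [0.0, 0.0, 0.0], [0.0, 0.0, 0.0], [0.0, 0.0, 0.0]]
max 47.18050444834179 0.0 end [0.5825 0.1567 0.2202]
ik 1.549053853938664e-14 9.510725540451404e-13 [ 0.43  0.58  0.28 -0.21 -1.67  1.09] [-0.11  0.37 -0.4  -1.77 -0.73 -2.46]
1 g [0.576 0.16  0.211] foot [0.498 0.176 0.212] w2/w z [0.64 0.51 0.47]
2 g [0.571 0.164 0.203] foot [0.495 0.191 0.205] w2/w z [0.64 0.5  0.46]
3 g [0.566 0.167 0.196] foot [0.494 0.204 0.2  ] w2/w z [0.64 0.5  0.45]
4 g [0.561 0.172 0.189] foot [0.496 0.217 0.194] w2/w z [0.64 0.5  0.44]
5 g [0.556 0.176 0.182] foot [0.497 0.229 0.189] w2/w z [0.64 0.49 0.43]
6 g [0.552 0.181 0.177] foot [0.501 0.242 0.186] w2/w z [0.65 0.49 0.42]
7 g [0.548 0.185 0.172] foot [0.506 0.252 0.183] w2/w z [0.65 0.49 0.41]
8 g [0.545 0.19  0.169] foot [0.513 0.263 0.181] w2/w z [0.65 0.48 0.4 ]
9 g [0.543 0.1
[... 5711 characters left out ...]
, -2.4, 8.2], [1.0, -2.6, 8.2], [0.8, -2.7, 8.3]]
slide [[-1, 0, 4], [0, -1, 2], [-1, 0, 3], [0, 0, 2], [-1, -1, 1], [-2, 0, 1], [-1, -1, 1], [-2, 0, 0], [-3, 0, 0], [-2, 0, -1], [-3, 1, -1]]
rot [[0.5, -2.8, 8.4], [0.3, -2.8, 8.4], [-0.1, -2.8, 8.4], [-0.3, -2.7, 8.5], [-0.6, -2.8, 8.6], [-0.9, -2.6, 8.6], [-1.2, -2.5, 8.6], [-1.4, -2.5, 8.7], [-1.6, -2.2, 8.7], [-1.9, -2.1, 8.7], [-2.0, -1.9, 8.8]]
slide [[-4, 1, -1], [-3, 2, -2], [-4, 2, -2], [-3, 3, -2], [-4, 3, -2], [-3, 5, -3], [-3, 5, -3], [-2, 6, -3], [-2, 6, -4]]
rot [[-2.3, -1.6, 8.9], [-2.4, -1.4, 8.8], [-2.5, -1.2, 8.9], [-2.7, -0.8, 8.9], [-2.7, -0.6, 9.0], [-2.8, -0.4, 8.9], [-2.8, 0.0, 9.0], [-2.7, 0.3, 9.1], [-2.7, 0.5, 9.0]]
```

>>> {"fn": "move_arm", "kwargs": {"hand": [45, 45, 45, 45, 45], "slide": [[-24, 0, -40], [-25, 1, -40], [-24, 0, -40], [-24, 1, -40], [0, 0, 0]], "rot": [[0, 0, 0], [0, 0, 0], [0, 0, 0], [0, 0, 0], [0, 0, 0]]}}

```text
time: 6.45
ee_pos: [0.5867, 0.1572, 0.2293]
ee_rot: [-0.01, 0.976, -0.038, -0.213]
ft_force: [0.0, 0.2, -2.1]
finger_gap: 0.0521
```

>>> {"fn": "move_arm", "kwargs": {"hand": [45, 45, 45, 45, 45, 45, 45, 45, 45, 45, 45], "slide": [[-1, 0, 9], [-1, 0, 9], [0, 0, 8], [-1, 1, 8], [-1, 0, 7], [0, 1, 7], [0, 0, 6], [-1, 1, 6], [0, 0, 5], [0, 0, 4], [0, 1, 4]], "rot": [[2.7, -0.7, 7.7], [2.6, -1.0, 7.7], [2.5, -1.3, 7.8], [2.3, -1.5, 7.9], [2.2, -1.7, 7.9], [2.0, -2.0, 8.0], [1.8, -2.1, 8.1], [1.6, -2.4, 8.1], [1.3, -2.4, 8.2], [1.0, -2.6, 8.2], [0.8, -2.7, 8.3]]}}

```text
time: 7.82
ee_pos: [0.5475, 0.1733, 0.1624]
ee_rot: [0.046, -0.603, 0.724, 0.331]
ft_force: [-0.7, -0.2, -2.5]
finger_gap: 0.0519
```

Run:
```python
from h import *
from plan import show
show()
for n in("top","scene"):
    p,d=env.capture(n); cv2.imwrite(f"pics/{n}2.png",p[:,:,::-1])
a=cv2.imread("pics/top2.png")[100:280,100:360];b=cv2.imread("pics/scene2.png")[100:300,200:480]
cv2.imwrite("pics/c2.png",np.vstack([cv2.resize(a,(420,290)),cv2.resize(b,(420,300))]))
```

```text
t 7.825 grasp [0.5455 0.1765 0.1578] az -93.4 pitchdown 50.9 z [-0.333  0.536 -0.776] y [-0.904  0.053  0.424] gap 0.0519 F [-0.7 -0.2 -2.5] q [ 0.235  0.534  0.097 -0.65  -1.422 -0.222]
```

View pics/c2.png

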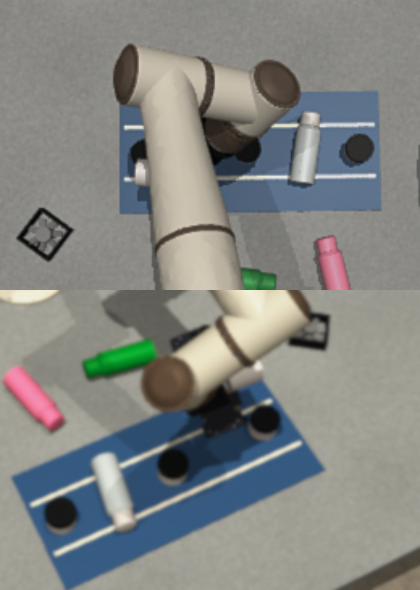

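The bottle is held and turning as planned (joints match my model), with its foot end over the near tape and clear of the left jar. I'll continue the turn.

>>> {"fn": "move_arm", "kwargs": {"hand": [45, 45, 45, 45, 45, 45, 45, 45, 45, 45, 45], "slide": [[-1, 0, 4], [0, -1, 2], [-1, 0, 3], [0, 0, 2], [-1, -1, 1], [-2, 0, 1], [-1, -1, 1], [-2, 0, 0], [-3, 0, 0], [-2, 0, -1], [-3, 1, -1]], "rot": [[0.5, -2.8, 8.4], [0.3, -2.8, 8.4], [-0.1, -2.8, 8.4], [-0.3, -2.7, 8.5], [-0.6, -2.8, 8.6], [-0.9, -2.6, 8.6], [-1.2, -2.5, 8.6], [-1.4, -2.5, 8.7], [-1.6, -2.2, 8.7], [-1.9, -2.1, 8.7], [-2.0, -1.9, 8.8]]}}

```text
time: 9.3
ee_pos: [0.5602, 0.1829, 0.1543]
ee_rot: [-0.078, 0.2, 0.862, 0.46]
ft_force: [0.1, -0.8, -3.1]
finger_gap: 0.052
```

>>> {"fn": "move_arm", "kwargs": {"hand": [45, 45, 45, 45, 45, 45, 45, 45, 45, 45, 45], "slide": [[-4, 1, -1], [-3, 2, -2], [-4, 2, -2], [-3, 3, -2], [-4, 3, -2], [-3, 5, -3], [-3, 5, -3], [-2, 6, -3], [-2, 6, -4], [0, 0, 0], [0, 0, 0]], "rot": [[-2.3, -1.6, 8.9], [-2.4, -1.4, 8.8], [-2.5, -1.2, 8.9], [-2.7, -0.8, 8.9], [-2.7, -0.6, 9.0], [-2.8, -0.4, 8.9], [-2.8, 0.0, 9.0], [-2.7, 0.3, 9.1], [-2.7, 0.5, 9.0], [0, 0, 0], [0, 0, 0]]}}

```text
time: 10.68
ee_pos: [0.597, 0.1501, 0.1617]
ee_rot: [-0.268, 0.73, 0.424, 0.465]
ft_force: [0.3, 0.4, -3.2]
finger_gap: 0.0515
```

Run:
```python
from h import *
from plan import show
show()
for n in("top","scene"):
    p,d=env.capture(n); cv2.imwrite(f"pics/{n}3.png",p[:,:,::-1]); np.save(f"{n}3.npy",d)
a=cv2.imread("pics/top3.png")[100:280,100:360];b=cv2.imread("pics/scene3.png")[100:300,200:480]
cv2.imwrite("pics/c3.png",np.vstack([cv2.resize(a,(420,290)),cv2.resize(b,(420,300))]))
```

```text
t 10.675 grasp [0.5997 0.1548 0.1591] az 60.2 pitchdown 25.1 z [ 0.451  0.785 -0.424] y [ 0.868 -0.497  0.002] gap 0.0515 F [ 0.3  0.4 -3.2] q [-0.108  0.45  -0.228 -1.448 -0.989 -2.591]
```

View pics/c3.png

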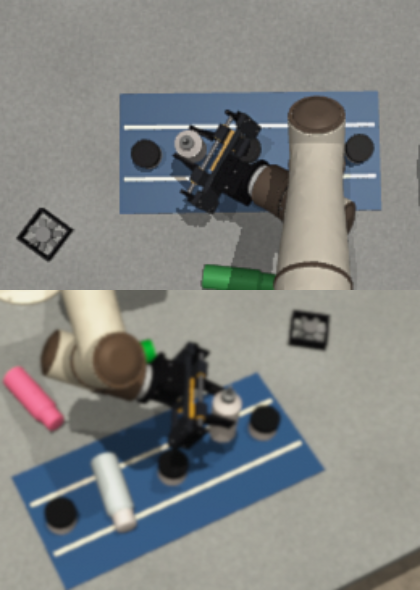

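Run:
```python
from plan import *
print(ray("top",(215.8,188.5),.225),ray("scene",(352,171),.225))
p,R,s=cur()
p,R=go(p,R,np.array([.605,.154,.090]),pose(60,-65),5)
```

```text
[[0.59653284 0.15513107 0.225     ]] [[0.61787687 0.14642971 0.225     ]]
slide [[-12, 1, 6], [-13, 1, 6], [-12, 1, 7], [-13, 1, 6], [-12, 1, 6]]
rot [[-0.0, 0.0, 0.0], [-0.0, 0.0, 0.0], [-0.0, 0.0, 0.0], [-0.0, 0.0, 0.0], [-0.0, 0.0, 0.0]]
max 14.352700094407323 0.0 end [0.6052 0.154  0.0902]
```

>>> {"fn": "move_arm", "kwargs": {"hand": [45, 45, 45, 45, 45, 45], "slide": [[-12, 1, 6], [-13, 1, 6], [-12, 1, 7], [-13, 1, 6], [-11, 1, 5], [0, 0, 0]], "rot": [[0, 0, 0], [0, 0, 0], [0, 0, 0], [0, 0, 0], [0, 0, 0], [0, 0, 0]]}}

```text
time: 11.52
ee_pos: [0.6018, 0.1485, 0.0927]
ee_rot: [-0.269, 0.731, 0.422, 0.464]
ft_force: [-0.1, -0.2, -2.8]
finger_gap: 0.0517
```

Run:
```python
from plan import *
show()
for n in("top","scene"):
    p,d=env.capture(n); cv2.imwrite(f"pics/{n}4.png",p[:,:,::-1])
    v0,u0=(150,180) if n=="top" else (140,300)
    cv2.imwrite(f"pics/c4{n}.png",cv2.resize(p[v0:v0+80,u0:u0+100,::-1],(600,480)))
a=cv2.imread("pics/c4top.png");b=cv2.imread("pics/c4scene.png");cv2.imwrite("pics/c4.png",np.hstack([a[:,:400],b[:,100:500]]))
```

```text
t 11.525 grasp [0.6045 0.1532 0.0902] az 60.0 pitchdown 25.1 z [ 0.452  0.785 -0.424] y [ 0.866 -0.5   -0.002] gap 0.0517 F [-0.1 -0.2 -2.8] q [-0.137  0.587 -0.242 -1.528 -0.997 -2.415]
```

View pics/c4.png

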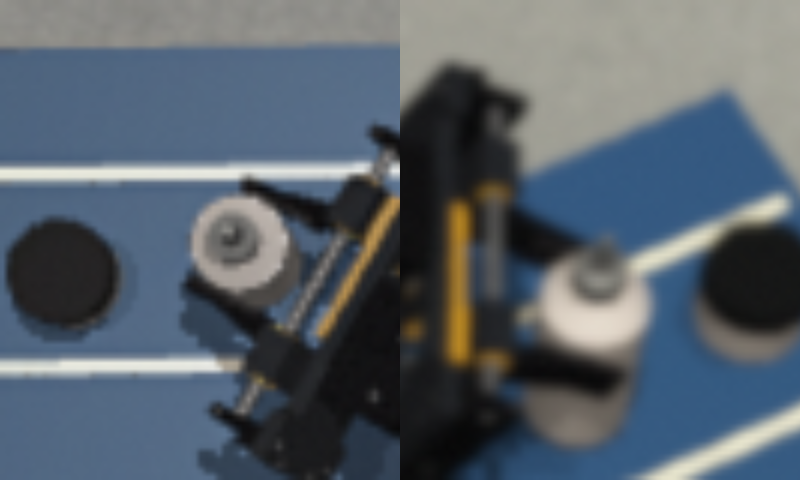

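>>> {"fn": "move_arm", "kwargs": {"hand": [45, 45, 45], "slide": [[-2, 0, 1], [-2, 0, 1], [0, 0, 0]], "rot": [[0, 0, 0], [0, 0, 0], [0, 0, 0]]}}

```text
time: 12.0
ee_pos: [0.6022, 0.1488, 0.0899]
ee_rot: [-0.269, 0.73, 0.422, 0.465]
ft_force: [0.9, 0.2, -3.2]
finger_gap: 0.0516
```

>>> {"fn": "move_arm", "kwargs": {"hand": [45, 45], "slide": [[-1, 0, 0.5], [0, 0, 0]], "rot": [[0, 0, 0], [0, 0, 0]]}}

```text
time: 12.25
ee_pos: [0.6022, 0.1488, 0.0887]
ee_rot: [-0.269, 0.73, 0.422, 0.465]
ft_force: [1.2, 0.5, -2.7]
finger_gap: 0.0519
```

Grasp z is about 0.086 and there's no contact yet.

>>> {"fn": "move_arm", "kwargs": {"hand": [45, 45, 45], "slide": [[-1, 0, 0.5], [-1, 0, 0.5], [0, 0, 0]], "rot": [[0, 0, 0], [0, 0, 0], [0, 0, 0]]}}

```text
time: 12.62
ee_pos: [0.6024, 0.149, 0.0868]
ee_rot: [-0.269, 0.73, 0.422, 0.465]
ft_force: [-0.7, 0.1, -1.0]
finger_gap: 0.0522
```

>>> {"fn": "move_arm", "kwargs": {"hand": [45, 45], "slide": [[-1, 0, 0.5], [0, 0, 0]], "rot": [[0, 0, 0], [0, 0, 0]]}}

```text
time: 12.88
ee_pos: [0.6025, 0.1493, 0.0867]
ee_rot: [-0.269, 0.73, 0.422, 0.466]
ft_force: [-1.7, -0.4, 4.8]
finger_gap: 0.0518
```

>>> {"fn": "move_arm", "kwargs": {"hand": [50, 50, 54, 58, 64, 70, 70, 70], "slide": [[0, 0, 0], [0, 0, 0], [0, 0, 0], [0, 0, 0], [0, 0, 0], [0, 0, 0], [0, 0, 0], [0, 0, 0]], "rot": [[0, 0, 0], [0, 0, 0], [0, 0, 0], [0, 0, 0], [0, 0, 0], [0, 0, 0], [0, 0, 0], [0, 0, 0]], "force": 4}}

```text
time: 13.88
ee_pos: [0.6023, 0.1489, 0.0853]
ee_rot: [-0.269, 0.73, 0.422, 0.465]
ft_force: [-0.2, 0.5, 0.9]
finger_gap: 0.0698
```

Run:
```python
from plan import *
show()
for n in("top","scene"):
    p,d=env.capture(n); np.save(f"{n}5.npy",d);cv2.imwrite(f"pics/{n}5.png",p[:,:,::-1])
    v0,u0=(150,180) if n=="top" else (140,300)
    cv2.imwrite(f"pics/c5{n}.png",cv2.resize(p[v0:v0+80,u0:u0+100,::-1],(600,480)))
a=cv2.imread("pics/c5top.png");b=cv2.imread("pics/c5scene.png");cv2.imwrite("pics/c5.png",np.hstack([a[:,:400],b[:,100:500]]))
```

```text
t 13.875 grasp [0.605  0.1536 0.0828] az 60.0 pitchdown 25.0 z [ 0.452  0.785 -0.423] y [ 0.866 -0.499  0.   ] gap 0.0698 F [-0.2  0.5  0.9] q [-0.14   0.602 -0.243 -1.538 -0.999 -2.392]
```

View pics/c5.png

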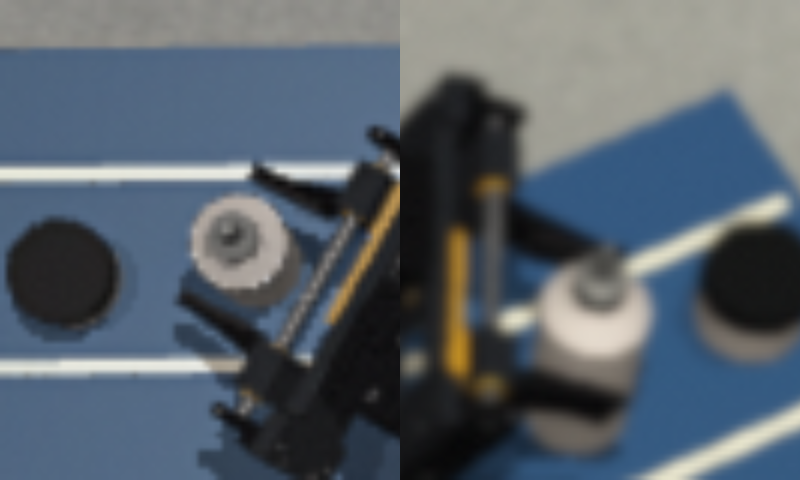

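Run:
```python
import transit as T
from transit import *
p,R,s=cur()
p1=p+R.apply([0,0,-.12])
print(p1)
p2=p1+np.array([0,0,.12]); go(p1,R,p2,R,3)
T.OBJ=np.array([1.,0,0])
T.transit(p2,R,s["joint_positions"],(.62,-.072,.17),pose(-8.8,25),[0.03,.6,.16,-.2,-1.5,1.16],maxdeg=10.3,qmax=.25,s=0)
```

```text
[0.55071984 0.05939711 0.1336683 ]
slide [[36, 0, -17], [36, 0, -17], [37, 0, -17]]
rot [[0.0, 0.0, 0.0], [0.0, 0.0, 0.0], [0.0, 0.0, 0.0]]
max 40.718546143004666 0.0 end [0.5507 0.0593 0.254 ]
ik 7.343015084870783e-13 3.4381438668296117e-13 [-0.27  0.26 -0.22 -1.27 -1.16 -2.78] [ 0.09  0.66  0.26 -0.1  -1.6   1.34]
1 g [0.549 0.058 0.247] foot [0.549 0.058 0.247] w2/w z [0.7  0.51 0.38]
2 g [0.548 0.057 0.239] foot [0.548 0.057 0.239] w2/w z [0.7  0.51 0.38]
3 g [0.547 0.055 0.233] foot [0.547 0.055 0.233] w2/w z [0.7  0.51 0.38]
4 g [0.545 0.053 0.227] foot [0.545 0.053 0.227] w2/w z [0.7  0.51 0.38]
5 g [0.544 0.049 0.22 ] foot [0.544 0.049 0.22 ] w2/w z [0.69 0.51 0.38]
6 g [0.543 0.046 0.214] foot [0.543 0.046 0.214] w2/w z [0.69 0.5  0.38]
7 g [0.543 0.042 0.209] foot [0.543 0.042 0.209] w2/w z [0.69 0.5  0.38]
8 g [0.542 0.038 0.203] foot [0.542 0.038 0.203] w2/w z [0.69 0.5  0.38]
9 g [0.543 0.033 0.198] foot [0.543 0.033 0.198] w2/w z [0.68 0.5  0.39]
10 g [0.544 0.029 0.193] foot [0.544 0.029 0.193] w2/w z [0.68 0.5  0.39]
11 g [0.544 0.024 0.187] foot [0.544 0.024 0.187] w
[... 1578 characters left out ...]
0.5, -9.8], [2.8, -0.0, -9.7], [2.8, 0.3, -9.8], [2.7, 0.7, -9.7], [2.6, 1.1, -9.8], [2.4, 1.4, -9.7], [2.2, 1.8, -9.6], [1.9, 2.0, -9.7]]
slide [[-1, -7, -1], [-1, -7, -1], [0, -6, -1], [1, -7, -2], [2, -7, -2], [3, -6, -2], [3, -7, -2], [4, -5, -3], [5, -5, -3], [5, -5, -3], [6, -3, -4]]
rot [[1.7, 2.3, -9.6], [1.3, 2.4, -9.6], [0.9, 2.7, -9.6], [0.6, 2.7, -9.5], [0.2, 2.8, -9.6], [-0.1, 2.8, -9.4], [-0.6, 2.8, -9.5], [-0.9, 2.6, -9.4], [-1.3, 2.5, -9.4], [-1.6, 2.4, -9.4], [-1.9, 2.0, -9.3]]
slide [[6, -3, -4], [7, -3, -4], [7, -1, -5], [6, 0, -5], [7, 0, -6], [7, 2, -6]]
rot [[-2.2, 1.8, -9.3], [-2.4, 1.5, -9.2], [-2.5, 1.2, -9.2], [-2.7, 0.8, -9.2], [-2.8, 0.4, -9.1], [-2.8, 0.0, -9.1]]
```

>>> {"fn": "move_arm", "kwargs": {"hand": [70, 70, 70, 70, 70, 70, 70], "slide": [[0, 0, -20], [0, 0, -45], [0, 0, -55], [36, 0, -17], [36, 0, -17], [37, 0, -17], [0, 0, 0]], "rot": [[0, 0, 0], [0, 0, 0], [0, 0, 0], [0, 0, 0], [0, 0, 0], [0, 0, 0], [0, 0, 0]]}}

```text
time: 14.85
ee_pos: [0.5482, 0.0538, 0.261]
ee_rot: [-0.266, 0.729, 0.424, 0.468]
ft_force: [-0.5, -0.1, -0.6]
finger_gap: 0.07
```

>>> {"fn": "move_arm", "kwargs": {"hand": [87, 87, 87, 87, 87, 87, 87, 87, 87, 87, 87], "slide": [[-7, -1, 1], [-7, -1, 2], [-6, -2, 1], [-6, -3, 1], [-6, -4, 0], [-5, -4, 1], [-5, -5, 0], [-4, -5, 0], [-4, -6, 0], [-3, -6, 0], [-2, -7, 0]], "rot": [[2.3, -1.5, -9.8], [2.6, -1.2, -9.9], [2.6, -0.8, -9.8], [2.8, -0.5, -9.8], [2.8, 0, -9.7], [2.8, 0.3, -9.8], [2.7, 0.7, -9.7], [2.6, 1.1, -9.8], [2.4, 1.4, -9.7], [2.2, 1.8, -9.6], [1.9, 2.0, -9.7]]}}

```text
time: 16.23
ee_pos: [0.543, 0.0185, 0.1907]
ee_rot: [0.005, -0.0, 0.923, 0.385]
ft_force: [0.4, 0.4, -0.1]
finger_gap: 0.0869
```

>>> {"fn": "move_arm", "kwargs": {"hand": [87, 87, 87, 87, 87, 87, 87, 87, 87, 87, 87], "slide": [[-1, -7, -1], [-1, -7, -1], [0, -6, -1], [1, -7, -2], [2, -7, -2], [3, -6, -2], [3, -7, -2], [4, -5, -3], [5, -5, -3], [5, -5, -3], [6, -3, -4]], "rot": [[1.7, 2.3, -9.6], [1.3, 2.4, -9.6], [0.9, 2.7, -9.6], [0.6, 2.7, -9.5], [0.2, 2.8, -9.6], [-0.1, 2.8, -9.4], [-0.6, 2.8, -9.5], [-0.9, 2.6, -9.4], [-1.3, 2.5, -9.4], [-1.6, 2.4, -9.4], [-1.9, 2.0, -9.3]]}}

```text
time: 17.6
ee_pos: [0.5803, -0.0452, 0.1662]
ee_rot: [-0.052, 0.807, -0.538, -0.237]
ft_force: [0.3, 0.6, 1.1]
finger_gap: 0.0869
```

>>> {"fn": "move_arm", "kwargs": {"hand": [87, 87, 87, 87, 87, 87, 87, 87], "slide": [[6, -3, -4], [7, -3, -4], [7, -1, -5], [6, 0, -5], [7, 0, -6], [7, 2, -6], [0, 0, 0], [0, 0, 0]], "rot": [[-2.2, 1.8, -9.3], [-2.4, 1.5, -9.2], [-2.5, 1.2, -9.2], [-2.7, 0.8, -9.2], [-2.8, 0.4, -9.1], [-2.8, 0, -9.1], [0, 0, 0], [0, 0, 0]]}}

```text
time: 18.6
ee_pos: [0.6218, -0.0733, 0.1755]
ee_rot: [-0.017, 0.973, -0.076, -0.217]
ft_force: [-0.3, -0.8, -0.4]
finger_gap: 0.0871
```

Run:
```python
from plan import *
show()
for n in("top","scene"):
    p,d=env.capture(n); np.save(f"{n}6.npy",d);cv2.imwrite(f"pics/{n}6.png",p[:,:,::-1])
a=cv2.imread("pics/top6.png")[120:260,140:360];b=cv2.imread("pics/scene6.png")[130:300,200:440]
cv2.imwrite("pics/c6.png",np.vstack([cv2.resize(a,(500,318)),cv2.resize(b,(500,280))[:280]]))
p,R,s=cur()
p,R=go(p,R,np.array([.620,-.072,.033]),pose(-8.8,25),7)
```

```text
t 18.6 grasp [ 0.6193 -0.0729  0.17  ] az -9.0 pitchdown 64.9 z [-0.419  0.066 -0.905] y [-0.156 -0.988  0.   ] gap 0.0871 F [-0.3 -0.8 -0.4] q [ 0.091  0.658  0.263 -0.104 -1.603  1.342]
slide [[8, 0, 18], [9, 0, 18], [8, 0, 17], [8, -1, 18], [9, 0, 18], [8, 0, 18], [9, 0, 17]]
rot [[-0.0, 0.0, -0.0], [-0.0, 0.0, -0.0], [-0.0, 0.0, -0.0], [-0.0, 0.0, -0.0], [-0.0, 0.0, -0.0], [-0.0, 0.0, -0.0], [-0.0, 0.0, -0.0]]
max 20.12461179749811 0.0 end [ 0.6205 -0.0721  0.0332]
```

View pics/c6.png

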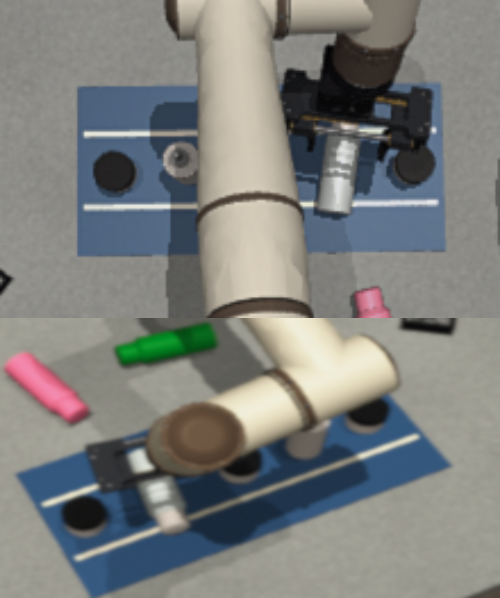

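The bottle stands on its own at (180,157) in the crop, the hand is above the can, and the jars haven't moved. I'm descending now.

>>> {"fn": "move_arm", "kwargs": {"hand": [80, 80, 80, 80, 80, 80, 80, 80], "slide": [[8, 0, 18], [9, 0, 18], [8, 0, 17], [8, -1, 18], [9, 0, 18], [8, 0, 18], [9, 0, 17], [0, 0, 0]], "rot": [[0, 0, 0], [0, 0, 0], [0, 0, 0], [0, 0, 0], [0, 0, 0], [0, 0, 0], [0, 0, 0], [0, 0, 0]]}}

```text
time: 19.7
ee_pos: [0.6226, -0.072, 0.0366]
ee_rot: [-0.017, 0.973, -0.075, -0.218]
ft_force: [-0.1, -0.3, 0.9]
finger_gap: 0.08
```

>>> {"fn": "move_arm", "kwargs": {"hand": [45, 45, 45, 45, 45, 45, 45], "slide": [[0, 0, 0], [0, 0, 0], [0, 0, 0], [0, 0, 0], [0, 0, 0], [0, 0, 0], [0, 0, 0]], "rot": [[0, 0, 0], [0, 0, 0], [0, 0, 0], [0, 0, 0], [0, 0, 0], [0, 0, 0], [0, 0, 0]], "force": 25}}

```text
time: 20.58
ee_pos: [0.624, -0.0722, 0.0394]
ee_rot: [-0.017, 0.973, -0.075, -0.216]
ft_force: [0.1, 0.3, 4.6]
finger_gap: 0.0518
```

Run:
```python
import transit as T
from transit import *
show()
p,R,s=cur()
a=np.radians(-8.8); T.OBJ=np.array([np.cos(a),np.sin(a),0])
p2,R2=go(p,R,np.array([p[0]-.02,p[1],.22]),R,4)
T.transit(p2,R2,s["joint_positions"],(.604,-.068,.165),pose(45,25-90),[-.5,.45,-.25,-1.45,-1,-2.5],maxdeg=10.2,qmax=.25,s=85)
```

```text
t 20.575 grasp [ 0.6215 -0.0718  0.034 ] az -8.8 pitchdown 65.0 z [-0.417  0.064 -0.906] y [-0.153 -0.988  0.   ] gap 0.0518 F [0.1 0.3 4.6] q [ 0.093  0.788  0.152 -0.106 -1.36   1.369]
slide [[-24, 1, -40], [-24, 1, -40], [-24, 0, -40], [-24, 1, -40]]
rot [[0.0, 0.0, 0.0], [0.0, 0.0, 0.0], [0.0, 0.0, 0.0], [0.0, 0.0, 0.0]]
max 46.65833258915282 0.0 end [ 0.6018 -0.0718  0.2196]
ik 1.5656313051559678e-14 1.1102230246251565e-15 [ 0.1   0.59  0.27 -0.1  -1.67  1.33] [-0.48  0.46 -0.2  -1.38 -1.08 -2.61]
1 g [ 0.597 -0.071  0.211] foot [ 0.516 -0.045  0.211] w2/w z [0.63 0.49 0.47]
2 g [ 0.591 -0.069  0.203] foot [ 0.515 -0.031  0.203] w2/w z [0.63 0.49 0.46]
3 g [ 0.586 -0.067  0.194] foot [ 0.517 -0.018  0.196] w2/w z [0.63 0.49 0.45]
4 g [ 0.581 -0.065  0.188] foot [ 0.52  -0.006  0.191] w2/w z [0.64 0.48 0.44]
5 g [ 0.577 -0.062  0.181] foot [0.527 0.006 0.185] w2/w z [0.64 0.48 0.43]
6 g [ 0.573 -0.06   0.175] foot [0.533 0.016 0.18 ] w2/w z [0.64 0.48 0.43]
7 g [ 0.569 -0.056  0.17 ] foot [0.542 0.024 0.175] w2/w z [0.64 0.48 0.42]
8 g [ 0.566 -0.053  0.165] foot [0.553 0.03  0.1
[... 2020 characters left out ...]
, -2.1, 8.8], [1.9, -2.3, 8.8], [1.6, -2.5, 8.9], [1.3, -2.7, 8.9], [1.0, -2.8, 9.0]]
slide [[0, 1, 4], [-1, 0, 3], [0, 1, 3], [-1, 0, 2], [-1, 0, 2], [-1, 0, 1], [-2, 0, 0], [-2, 1, 1], [-2, 0, -1], [-3, 1, 0], [-2, 2, -1]]
rot [[0.7, -2.9, 9.1], [0.3, -2.9, 9.1], [-0.0, -3.0, 9.1], [-0.4, -3.0, 9.2], [-0.7, -2.9, 9.3], [-1.0, -2.8, 9.3], [-1.3, -2.7, 9.3], [-1.6, -2.5, 9.3], [-1.9, -2.3, 9.4], [-2.2, -2.0, 9.4], [-2.4, -1.8, 9.5]]
slide [[-3, 2, -2], [-3, 3, -2], [-3, 3, -2], [-3, 5, -2], [-2, 4, -3], [-2, 6, -3], [-1, 6, -3], [0, 7, -4]]
rot [[-2.6, -1.5, 9.5], [-2.7, -1.2, 9.5], [-2.9, -0.9, 9.6], [-2.9, -0.5, 9.5], [-3.0, -0.2, 9.6], [-3.0, 0.2, 9.7], [-3.0, 0.6, 9.6], [-2.9, 0.9, 9.7]]
```

>>> {"fn": "move_arm", "kwargs": {"hand": [45, 45, 45, 45, 45], "slide": [[-24, 1, -40], [-24, 1, -40], [-24, 0, -40], [-24, 1, -40], [0, 0, 0]], "rot": [[0, 0, 0], [0, 0, 0], [0, 0, 0], [0, 0, 0], [0, 0, 0]]}}

```text
time: 21.2
ee_pos: [0.6057, -0.0719, 0.2276]
ee_rot: [-0.017, 0.974, -0.075, -0.212]
ft_force: [-0.1, -0.2, -2.7]
finger_gap: 0.0518
```

>>> {"fn": "move_arm", "kwargs": {"hand": [45, 45, 45, 45, 45, 45, 45, 45, 45, 45, 45], "slide": [[-1, 0, 10], [-2, 0, 10], [-1, 1, 10], [-2, 1, 8], [-1, 0, 8], [-1, 2, 8], [-1, 1, 7], [-1, 1, 6], [0, 1, 5], [-1, 0, 6], [0, 1, 4]], "rot": [[2.9, -0.2, 8.4], [2.9, -0.6, 8.4], [2.8, -1.0, 8.5], [2.7, -1.2, 8.6], [2.6, -1.5, 8.7], [2.3, -1.8, 8.7], [2.1, -2.1, 8.8], [1.9, -2.3, 8.8], [1.6, -2.5, 8.9], [1.3, -2.7, 8.9], [1.0, -2.8, 9.0]]}}

```text
time: 22.58
ee_pos: [0.5613, -0.0472, 0.1553]
ee_rot: [0.081, -0.525, 0.791, 0.304]
ft_force: [0.3, 0.2, -2.6]
finger_gap: 0.052
```

>>> {"fn": "move_arm", "kwargs": {"hand": [45, 45, 45, 45, 45, 45, 45, 45, 45, 45, 45], "slide": [[0, 1, 4], [-1, 0, 3], [0, 1, 3], [-1, 0, 2], [-1, 0, 2], [-1, 0, 1], [-2, 0, 0], [-2, 1, 1], [-2, 0, -1], [-3, 1, 0], [-2, 2, -1]], "rot": [[0.7, -2.9, 9.1], [0.3, -2.9, 9.1], [0, -3.0, 9.1], [-0.4, -3.0, 9.2], [-0.7, -2.9, 9.3], [-1.0, -2.8, 9.3], [-1.3, -2.7, 9.3], [-1.6, -2.5, 9.3], [-1.9, -2.3, 9.4], [-2.2, -2.0, 9.4], [-2.4, -1.8, 9.5]]}}

```text
time: 23.95
ee_pos: [0.5725, -0.0368, 0.149]
ee_rot: [-0.025, 0.351, 0.817, 0.457]
ft_force: [-0.6, 0.0, -2.8]
finger_gap: 0.0521
```

>>> {"fn": "move_arm", "kwargs": {"hand": [45, 45, 45, 45, 45, 45, 45, 45, 45, 45], "slide": [[-3, 2, -2], [-3, 3, -2], [-3, 3, -2], [-3, 5, -2], [-2, 4, -3], [-2, 6, -3], [-1, 6, -3], [0, 7, -4], [0, 0, 0], [0, 0, 0]], "rot": [[-2.6, -1.5, 9.5], [-2.7, -1.2, 9.5], [-2.9, -0.9, 9.6], [-2.9, -0.5, 9.5], [-3.0, -0.2, 9.6], [-3.0, 0.2, 9.7], [-3.0, 0.6, 9.6], [-2.9, 0.9, 9.7], [0, 0, 0], [0, 0, 0]]}}

```text
time: 25.2
ee_pos: [0.5994, -0.0716, 0.1656]
ee_rot: [-0.206, 0.78, 0.323, 0.496]
ft_force: [0.2, -0.1, -3.2]
finger_gap: 0.052
```

Run:
```python
from plan import *
show()
for n in("top","scene"):
    p,d=env.capture(n); np.save(f"{n}7.npy",d);cv2.imwrite(f"pics/{n}7.png",p[:,:,::-1])
a=cv2.imread("pics/top7.png")[120:260,140:360];b=cv2.imread("pics/scene7.png")[130:300,200:440]
cv2.imwrite("pics/c7.png",np.vstack([cv2.resize(a,(500,318)),cv2.resize(b,(500,280))[:280]]))
p,R,s=cur()
p,R=go(p,R,np.array([.604,-.067,.095]),pose(45,-65),5)
```

```text
t 25.2 grasp [ 0.6032 -0.0678  0.1631] az 45.0 pitchdown 25.1 z [ 0.64   0.641 -0.424] y [ 0.707 -0.707 -0.001] gap 0.052 F [ 0.2 -0.1 -3.2] q [-0.479  0.459 -0.199 -1.378 -1.075 -2.602]
slide [[-12, 0, 6], [-13, 0, 6], [-12, 0, 6], [-13, 0, 6], [-12, 0, 6]]
rot [[-0.0, 0.0, -0.0], [-0.0, 0.0, -0.0], [-0.0, 0.0, -0.0], [-0.0, 0.0, -0.0], [-0.0, 0.0, -0.0]]
max 14.317821063276353 0.0 end [ 0.6042 -0.067   0.0949]
```

View pics/c7.png

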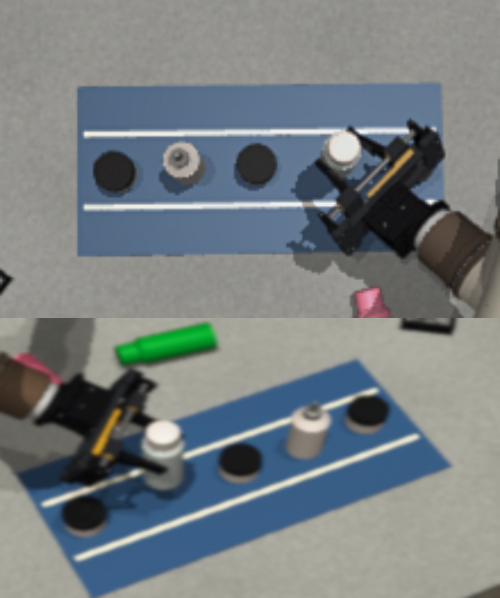

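The bottle stands near (182,160) between its jars, and the can is held upright above the right gap at (343,150), with its cap on top. I'm lowering it gently.

>>> {"fn": "move_arm", "kwargs": {"hand": [45, 45, 45, 45, 45, 45], "slide": [[-12, 0, 6], [-13, 0, 6], [-12, 0, 6], [-13, 0, 6], [-10, 0, 5], [0, 0, 0]], "rot": [[0, 0, 0], [0, 0, 0], [0, 0, 0], [0, 0, 0], [0, 0, 0], [0, 0, 0]]}}

```text
time: 26.05
ee_pos: [0.6001, -0.0711, 0.0989]
ee_rot: [-0.206, 0.78, 0.321, 0.496]
ft_force: [0.0, -0.5, -1.7]
finger_gap: 0.052
```

>>> {"fn": "move_arm", "kwargs": {"hand": [45, 45, 45], "slide": [[-2, 0, 1], [-1, 0, 0.5], [0, 0, 0]], "rot": [[0, 0, 0], [0, 0, 0], [0, 0, 0]]}}

```text
time: 26.42
ee_pos: [0.6006, -0.071, 0.0974]
ee_rot: [-0.205, 0.779, 0.322, 0.497]
ft_force: [0.3, 0.9, -2.7]
finger_gap: 0.052
```

>>> {"fn": "move_arm", "kwargs": {"hand": [45, 45, 45], "slide": [[-1, 0, 0.5], [-1, 0, 0.5], [0, 0, 0]], "rot": [[0, 0, 0], [0, 0, 0], [0, 0, 0]]}}

```text
time: 26.8
ee_pos: [0.6005, -0.071, 0.0946]
ee_rot: [-0.206, 0.779, 0.322, 0.496]
ft_force: [0.6, 0.2, -2.5]
finger_gap: 0.0518
```

>>> {"fn": "move_arm", "kwargs": {"hand": [45, 45], "slide": [[-1, 0, 0.5], [0, 0, 0]], "rot": [[0, 0, 0], [0, 0, 0]]}}

```text
time: 27.05
ee_pos: [0.6005, -0.071, 0.0935]
ee_rot: [-0.206, 0.779, 0.322, 0.496]
ft_force: [-0.1, -0.1, -2.6]
finger_gap: 0.0517
```

>>> {"fn": "move_arm", "kwargs": {"hand": [45, 45], "slide": [[-1, 0, 0.5], [0, 0, 0]], "rot": [[0, 0, 0], [0, 0, 0]]}}

```text
time: 27.3
ee_pos: [0.6006, -0.071, 0.0924]
ee_rot: [-0.206, 0.779, 0.322, 0.496]
ft_force: [0.2, -0.0, -2.9]
finger_gap: 0.0521
```

>>> {"fn": "move_arm", "kwargs": {"hand": [45, 45], "slide": [[-1, 0, 0.5], [0, 0, 0]], "rot": [[0, 0, 0], [0, 0, 0]]}}

```text
time: 27.55
ee_pos: [0.6008, -0.0708, 0.0923]
ee_rot: [-0.206, 0.779, 0.322, 0.497]
ft_force: [-1.9, 0.2, 3.5]
finger_gap: 0.0518
```

>>> {"fn": "move_arm", "kwargs": {"hand": [45, 45], "slide": [[-1, 0, 0.5], [0, 0, 0]], "rot": [[0, 0, 0], [0, 0, 0]]}}

```text
time: 27.8
ee_pos: [0.601, -0.0706, 0.0923]
ee_rot: [-0.206, 0.778, 0.323, 0.498]
ft_force: [-3.0, -2.2, 7.2]
finger_gap: 0.0521
```

Contact is firm and the can is on the mat. I'm releasing it and retreating.

>>> {"fn": "move_arm", "kwargs": {"hand": [50, 50, 54, 58, 64, 70, 70, 70], "slide": [[0, 0, 0], [0, 0, 0], [0, 0, 0], [0, 0, 0], [0, 0, 0], [0, 0, 0], [0, 0, 0], [0, 0, 0]], "rot": [[0, 0, 0], [0, 0, 0], [0, 0, 0], [0, 0, 0], [0, 0, 0], [0, 0, 0], [0, 0, 0], [0, 0, 0]], "force": 4}}

```text
time: 28.8
ee_pos: [0.6006, -0.0709, 0.0902]
ee_rot: [-0.206, 0.779, 0.322, 0.496]
ft_force: [0.1, -0.2, 0.3]
finger_gap: 0.0694
```

>>> {"fn": "move_arm", "kwargs": {"hand": [70, 70, 70, 70, 70, 70, 70, 70, 70], "slide": [[0, 0, -15], [0, 0, -40], [0, 0, -55], [36, 0, -17], [36, 0, -17], [36, 0, -17], [0, 0, 0], [0, 0, 0], [0, 0, 0]], "rot": [[0, 0, 0], [0, 0, 0], [0, 0, 0], [0, 0, 0], [0, 0, 0], [0, 0, 0], [0, 0, 0], [0, 0, 0], [0, 0, 0]]}}

```text
time: 29.92
ee_pos: [0.5291, -0.1418, 0.2548]
ee_rot: [-0.207, 0.78, 0.321, 0.496]
ft_force: [0.3, -0.3, 0.4]
finger_gap: 0.0699
```

Run:
```python
from meas import *
from plan import show
show()
for n in("top","scene"):
    p,d=env.capture(n); np.save(f"{n}8.npy",d);cv2.imwrite(f"pics/{n}8.png",p[:,:,::-1]); meas(n,np.ascontiguousarray(p[:,:,::-1]),d)
a=cv2.imread("pics/top8.png")[120:260,140:360];b=cv2.imread("pics/scene8.png")[130:300,200:440]
cv2.imwrite("pics/c8.png",np.vstack([cv2.resize(a,(500,318)),cv2.resize(b,(500,280))[:280]]))
```

```text
t 29.925 grasp [ 0.533  -0.1379  0.2523] az 44.9 pitchdown 25.0 z [ 0.641  0.641 -0.423] y [ 0.706 -0.708 -0.004] gap 0.0699 F [ 0.3 -0.3  0.4] q [-0.634  0.297 -0.177 -1.234 -1.251 -2.76 ]
top mat ((606.04736328125, -3.329071044921875), (257.6772766113281, 660.9864501953125), 0.04122243449091911)
  dark [244 183  18  18 239] [607.1  54.8] rect [606.8  54.3] [54.9 54.9] 44.4 axis deg 6.0 ends [578.7  51.8] [637.   57.9] z 0.0485
  dark [ 303  183   68   67 1844] [ 499.6 -232.2] rect [ 523.9 -226.1] [221.9 223.9] 0.5 axis deg 2.7 ends [ 411.  -236.4] [ 636.6 -225.6] z 0.3139
  dark [181 187  19  18 252] [598.7 264.1] rect [599.3 263.4] [57.1 56.5] 44.8 axis deg 69.6 ends [588.1 235.7] [609.6 293.3] z 0.0482
  dark [367 237  16  12 139] [ 427.4 -352.9] rect [ 430.9 -352.8] [50.6 36.8] 89.1 axis deg 80.7 ends [ 423.1 -379.5] [ 431.6 -327.4] z 0.366
  white [280 181  17  17 210] [619.4 -68.3] rect [619.6 -68.3] [53.6 54. ] 62.5 axis deg 33.6 ends [593.9 -85.2] [642.2 -53.2] z 0.151
  white [212 183  18  16 202] [616.7 165.8] rect [616.6 166.2] [53.4 50.5] 44.2 axis deg 79.3 ends [610.8 1
[... 3649 characters left out ...]
tape [242 198  13  11  82] [464.4 -97. ] rect [468.2 -95.9] [31.6 38.1] 45.0 axis deg -80.0 ends [461.3 -79.5] [ 468.4 -119.5] z -0.0
  tape [235 200 167  78 843] [661.7  39.4] rect [661.6  47.5] [543.6  14.6] 90.0 axis deg 90.0 ends [ 661.6 -224.3] [661.7 319.3] z 0.0037
  tape [209 205  11  17  95] [ 448.5 -198.6] rect [ 448.6 -203.5] [29.  54.5] 50.4 axis deg -29.2 ends [ 427.1 -186.6] [ 474.6 -213.2] z -0.0
  tape [220 219  50  26 233] [ 549.4 -143.2] rect [ 549.8 -143.5] [ 15.5 161.5] 0.5 axis deg -90.0 ends [549.4 -62.8] [ 549.5 -224.2] z 0.0031
  tape [190 225   9  10  50] [ 473.1 -272.6] rect [ 473.2 -269.9] [33.9 19.4] 1.5 axis deg -0.5 ends [ 456.6 -272.5] [ 490.4 -272.8] z -0.0001
```

View pics/c8.png

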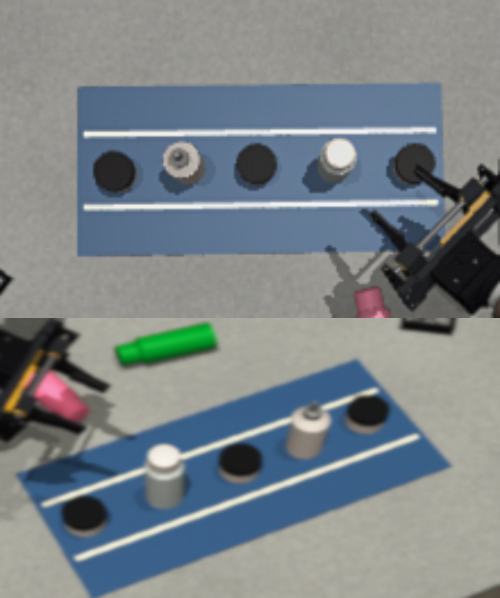

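View pics/top8.png

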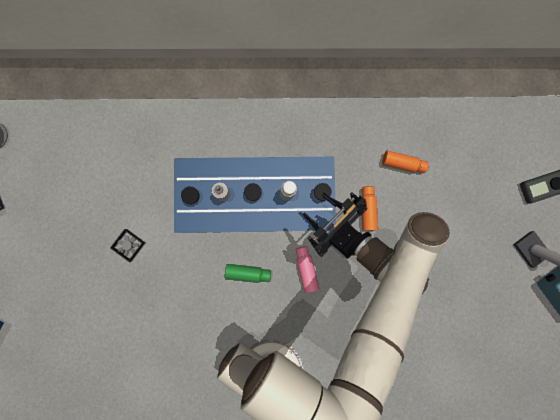

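Both containers stand free between the tapes, at (220,190) and (289,188) in the top view. Depth puts the can's top at 151 mm and the bottle's shoulder at 109 mm. The jars and the fan are at their starting pixels, and the gripper is clear at 0.25 m height.

```bash
python3 -c "
from bench import env
print(env.close_job())"
```

```text
the job is handed in; nothing more can be done
None
```

The spray can and the bottle both stand upright on their feet between the tape lines, one in each gap between the jars. The job was handed in at about 30 s of the 64 s allowed.

I gripped each one across its body with the hand tilted back 25° and turned it 90° in the air. I then lowered it in roughly 1 mm steps until the wrist force showed it was on the mat, loosened the grip gradually and backed away.

**Last checks:**
- **Standing:** depth put the can's top at 151 mm and the bottle's shoulder at 109 mm, close to the roughly 153 mm and 101–116 mm expected for them standing on the mat.
- **Position:** from the arm's release positions, both axes are within a few mm of the lane's middle line and the gap centres.
- **Bystanders:** the left and middle jars measured within about 1 mm of their starting positions in both views. The right jar was checked in the scene view only, because the gripper hid it from above. The fan was judged by eye and is at the same pixels as at the start.
- **Robot:** the gripper was empty and clear of everything, and the wrist readings I took stayed under 10 N.

**Disagreements and limits:**
- The two cameras differed by about 6 mm on jar heights and positions, so I averaged them when choosing the targets.
- An early reach test showed the arm could not point the hand that flat in its starting wrist posture. I did the turn with the wrist swung round instead.

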